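# Fetch the tub from behind the dropper bottles for weighing

## Robot

A 7-joint arm with a two-finger parallel gripper is mounted at the origin on the work surface. World frame = base frame: x ahead of the robot, y to its left, z up, the work surface at z = 0. Lengths are in m, angles in rad, forces in N, time in s.
With the tool pointing down it reaches from about 0.4 to 0.85 m from the base axis. Payload 4.5 kg.
Tool frame: the origin (TCP) lies at the very end of the fingers, on their centre line; the grasp point (between the pads) lies 19 mm behind it (tcp_to_grasp is the z of the grasp point in the tool frame, in m); z points along the fingers, y is the line along which they close (so a half turn about z gives the same grasp; the last joint's range is limited). The gripper opens to 88 mm and grips with 3 to 60 N. Pads are 18 mm wide; open, the fingers measure 123 mm over their backs; the gripper's body (75 mm by 187 mm) begins 45 mm behind the grasp point.
Start: joints at [1.24, 0.689, -0.195, 1.565, 0.157, 0.902, -0.215], TCP at [0.223, -0.584, 0.239] pointing down, gripper open.
Joint ranges: [-3.01, 3.01], [-0.46, 2.08], [-1.47, 1.51], [0.13, 2.56], [-1, 4.14], [0.04, 2.09], [-2.66, 2.66]. Speed limits (rad/s): [2.57, 2.57, 3.14, 3.14, 3.14, 3.14, 3.14].

## Interface

Orientations are given as a unit quaternion [x, y, z, w].
In Python, from plant import * gives the robot as it stands. The module is installed in compiled form; this text tells all that it offers.
- The arm moves only by the shell command python3 -m jog 'ROWS' [OPENING] [FORCE]. ROWS is JSON, a list that holds one entry, the list of rows, each a list of 6 numbers: the shift along the tool's x, y, z in m, then the turn, a rotation vector about the tool's x, y, z in rad. In form: [[[dx, dy, dz, ax, ay, az], ...]]. A call has 1 to 12 rows; each row shifts and turns the commanded pose from where the row before left it, along the tool's axes as they then stand; what a row does not reach is not made up. A row lasts 1/8 s, in which the tool goes at most 62.5 mm and 10.7 degrees, less where a joint would pass 70% of its speed; a pose out of reach is approached as far as the arm can. A call with a gripper value outside its range is refused whole. OPENING is the finger opening in m, from 0 to 0.0881, set as the call begins (- or left out, the last holds). The fingers move at their own pace and stop on an object; FORCE is the grip in N (left out, the last holds). Time passes only in rows, so rows that do not move let the fingers close. It gives the time, the measured TCP pose, the force, the opening and the grip force at its end, in the units of the state.
- get_state(): the state, without advancing time (a new reading comes with each control period).
- snapshot(name): name is "scene" or "top" or "wrist"; returns a dict with "frame" (420x560x3 uint8, red, green, blue), "mtx" (3x3 intrinsics, pixels), "D" ([k1, k2, p1, p2, k3] as OpenCV has them; the pictures are not rectified), "xyz" and "orientation" of the camera in the world; the wrist camera has in their place "mount" (4x4, takes a point from camera to tool coordinates, whose origin is the TCP and whose axes are the flange's). Camera axes: x right, y down, z forward; pixel columns grow to the right and rows downward; lengths in m; the calibration is good to about 2 mm. A picture is of the moment at which its call begins: read the wrist's pose just before it. There is no depth.
- finish_job(): hands the job in; it is judged then, once.
The state is a dict: "clock": time; "q": joint angles; "qd": joint speeds; "joint_torque": joint torques, N m; "tool_pos": TCP position; "eef_rot": TCP orientation; "contact_force": force on the tool from outside, world axes, zero at the start; "moment": the same for the moment, N m; "opening": opening from 0.0 (shut) to 1.0 (fully open); "finger_force": force on a finger pad.
Only numpy, scipy, OpenCV 4.12 (cv2) and the standard library are available. Lean on these libraries where they do the work, as an engineer would, in place of code of your own. Each camera call takes 0.05 s, during which the arm holds its last target. There are 200 camera calls.

## Task

First move all three dropper bottles out of the way into the grey side tray; only then fetch the green-lidded tub from among them and stand it in the middle of the balance's pan. After that, put the bottles back on the white tray, each centred on the spot of its own cap's colour. Keep bottles and tub upright, set them down without dropping them, and leave the measuring jug alone.

Things in the scene. Friction and masses are not known exactly. Their poses are not given: they have to be found in the camera images.
- red_bottle: Loose amber dropper bottle with a red cap and bulb, upright. Round: body 32 mm diameter up to 48 mm above its underside, then a shoulder, a red collar 23 mm in diameter at 54 to 66 mm and a red bulb; 84 mm tall in all; about 60 g. Grip the body. Origin: centre of its underside, z up. It may start on a spot of any colour.
- yellow_bottle: Loose amber dropper bottle with a yellow cap and bulb, upright. Round: body 32 mm diameter up to 48 mm above its underside, then a shoulder, a yellow collar 23 mm in diameter at 54 to 66 mm and a yellow bulb; 84 mm tall in all; about 60 g. Grip the body. Origin: centre of its underside, z up. It may start on a spot of any colour.
- blue_bottle: Loose amber dropper bottle with a blue cap and bulb, upright. Round: body 32 mm diameter up to 48 mm above its underside, then a shoulder, a blue collar 23 mm in diameter at 54 to 66 mm and a blue bulb; 84 mm tall in all; about 60 g. Grip the body. Origin: centre of its underside, z up. It may start on a spot of any colour.
- tub: Loose white tub with a green lid, round, straight-sided, 54 mm diameter, 56 mm tall, about 140 g. Origin: centre of its underside, z up; yaw means nothing. It starts on the white tray amid the three bottles, 120 degrees apart, about 11 mm from it, so fingers do not fit round it until they are gone; grip each bottle with the fingers across the line from the tub to it.
- red_spot: Fixed flat round red spot, 48 mm diameter, printed on the floor of the low white tray (about 210 by 210 mm, floor 4 mm above the table, rim 10 mm above the table). Origin: its centre, at the floor of the tray, on which bottles stand. At the start a bottle stands on it.
- yellow_spot: Fixed flat round yellow spot, 48 mm diameter, printed on the floor of the low white tray (about 210 by 210 mm, floor 4 mm above the table, rim 10 mm above the table). Origin: its centre, at the floor of the tray, on which bottles stand. At the start a bottle stands on it.
- blue_spot: Fixed flat round blue spot, 48 mm diameter, printed on the floor of the low white tray (about 210 by 210 mm, floor 4 mm above the table, rim 10 mm above the table). Origin: its centre, at the floor of the tray, on which bottles stand. At the start a bottle stands on it.
- side_tray: Fixed empty grey tray, the side area: 230 mm along its x by 110 mm along its y, walls 4 mm thick and 12 mm high above the table, floor 4 mm above the table (top of the floor 4 mm above the origin). Origin: centre of its underside, on the table. Room for three bottles in a row along its x, 75 mm apart.
- balance: Fixed white laboratory balance with a round flat steel pan 110 mm in diameter. The pan is centred on the origin; its flat top is 38 mm above the origin, which lies on the table. The white housing, 170 by 130 mm, is 28 mm high.
- jug: Bystander, to be left alone: loose clear plastic measuring jug, 90 mm diameter, 110 mm tall, handle towards its +y, at the far side of the table. Origin: centre of its underside. A white cup at the far right and a steel spatula lying near the robot are out of the way.
Things that resemble listed ones, but are neither listed nor needed, are in the scene too. Leave any purple or turquoise look-alike of the blue_bottle alone.

How it is judged:
On the way, in this order (a step that is already met when the one before it is completed fails the run):
1. all three bottles stand upright and released in the grey side tray, the tub still in its place (x of red_bottle in the frame of side_tray between -0.105 and 0.105 m and y of red_bottle in the frame of side_tray between -0.045 and 0.045 m and z of each of red_bottle, yellow_bottle, blue_bottle in the frame of side_tray below 0.009 m and contact force between the fingers and red_bottle below 0.15 N and linear speed of each of red_bottle, yellow_bottle, blue_bottle below 0.03 m/s and angle between each of red_bottle, yellow_bottle, blue_bottle's own z axis and vertical below 0.12 rad and x of yellow_bottle in the frame of side_tray between -0.105 and 0.105 m and y of yellow_bottle in the frame of side_tray between -0.045 and 0.045 m and contact force between the fingers and yellow_bottle below 0.15 N and x of blue_bottle in the frame of side_tray between -0.105 and 0.105 m and y of blue_bottle in the frame of side_tray between -0.045 and 0.045 m and contact force between the fingers and blue_bottle below 0.15 N and distance of tub from where it was at the start of the episode below 0.03 m), for 0.2 s.
2. the tub stands released in the middle of the balance's pan, the bottles still in the side tray (horizontal distance between tub and balance below 0.015 m and z of tub in the frame of balance between 0.033 and 0.043 m and contact force between the fingers and tub below 0.15 N and linear speed of each of tub, red_bottle, yellow_bottle, blue_bottle below 0.03 m/s and angle between each of tub, red_bottle, yellow_bottle, blue_bottle's own z axis and vertical below 0.12 rad and x of red_bottle in the frame of side_tray between -0.105 and 0.105 m and y of red_bottle in the frame of side_tray between -0.045 and 0.045 m and z of each of red_bottle, yellow_bottle, blue_bottle in the frame of side_tray below 0.009 m and contact force between the fingers and red_bottle below 0.15 N and x of yellow_bottle in the frame of side_tray between -0.105 and 0.105 m and y of yellow_bottle in the frame of side_tray between -0.045 and 0.045 m and contact force between the fingers and yellow_bottle below 0.15 N and x of blue_bottle in the frame of side_tray between -0.105 and 0.105 m and y of blue_bottle in the frame of side_tray between -0.045 and 0.045 m and contact force between the fingers and blue_bottle below 0.15 N), for 0.2 s.
At the end, for the whole second after the job is handed in: The tub stands upright on the balance's pan within 15 mm of its centre, and each bottle stands upright on the white tray within 12 mm of the centre of the spot of its own cap's colour; all are released and at rest (horizontal distance between tub and balance below 0.015 m and z of tub in the frame of balance between 0.033 and 0.043 m and contact force between the fingers and tub below 0.15 N and linear speed of each of tub, red_bottle, yellow_bottle, blue_bottle below 0.03 m/s and angle between each of tub, red_bottle, yellow_bottle, blue_bottle's own z axis and vertical below 0.12 rad and horizontal distance between red_bottle and red_spot below 0.012 m and z of red_bottle in the frame of red_spot below 0.005 m and contact force between the fingers and red_bottle below 0.15 N and horizontal distance between yellow_bottle and yellow_spot below 0.012 m and z of yellow_bottle in the frame of yellow_spot below 0.005 m and contact force between the fingers and yellow_bottle below 0.15 N and horizontal distance between blue_bottle and blue_spot below 0.012 m and z of blue_bottle in the frame of blue_spot below 0.005 m and contact force between the fingers and blue_bottle below 0.15 N); the robot touches nothing.
It fails at once if a bottle or the tub is tipped over (angle between any of red_bottle, yellow_bottle, blue_bottle, tub's own z axis and vertical above 0.6 rad).
It fails at once if a bottle or the tub is dropped from a height instead of being set down ((height (world z) of red_bottle above 0.04 m and contact force between red_bottle and anything else below 0.01 N) or (height (world z) of yellow_bottle above 0.04 m and contact force between yellow_bottle and anything else below 0.01 N) or (height (world z) of blue_bottle above 0.04 m and contact force between blue_bottle and anything else below 0.01 N) or (height (world z) of tub above 0.07 m and contact force between tub and anything else below 0.01 N)).
It fails at once if the jug is disturbed (distance of jug from where it was at the start of the episode above 0.02 m).
It also fails if it takes over 147 s, if anything falls off the work surface, if the arm or the gripper's body presses on something with over 40 N, if the wrist force passes 120 N, or if a joint passes its speed limit or range.

## Working session

There is one attempt and no reset: what is moved stays moved. The work goes in short steps, Python scripts to look and compute and a shell command to move; the robot and the scene stay as the last step left them, time stands still between calls to the robot, and variables do not carry over. Pictures are saved under pics/ and viewed, at most 14 in all, crops included, and the job is handed in when it is done.

```bash
mkdir -p pics
cat > h.py <<'E'
import numpy as np, cv2
from plant import *
from scipy.spatial.transform import Rotation as R
def snap(n):
    s=get_state(); d=snapshot(n)
    K=np.array(d["mtx"],float);D=np.array(d["D"],float)
    if n=="wrist":
        T=np.eye(4);T[:3,:3]=R.from_quat(s["eef_rot"]).as_matrix();T[:3,3]=s["tool_pos"]
        T=T@np.array(d["mount"])
        Rm,t=T[:3,:3],T[:3,3]
    else:
        Rm=R.from_quat(d["orientation"]).as_matrix();t=np.array(d["xyz"],float)
    return dict(im=np.array(d["frame"]),K=K,D=D,R=Rm,t=t)
def ray(c,uv):
    p=cv2.undistortPoints(np.array([[uv]],float),c["K"],c["D"])[0,0]
    return c["R"]@np.array([p[0],p[1],1.])
def onz(c,uv,z):
    r=ray(c,uv); return c["t"]+r*(z-c["t"][2])/r[2]
def proj(c,P):
    rv=cv2.Rodrigues(c["R"].T)[0]; return cv2.projectPoints(np.array(P,float).reshape(-1,1,3),rv,-c["R"].T@c["t"],c["K"],c["D"])[0].reshape(-1,2)
def save(c,name,crop=None,f=1):
    im=c["im"]
    if crop: u0,v0,u1,v1=crop; im=im[v0:v1,u0:u1]
    im=cv2.resize(im,None,fx=f,fy=f,interpolation=cv2.INTER_CUBIC)
    cv2.imwrite("pics/"+name,im[...,::-1])
E
python3 - <<'E'
from h import *
s=get_state();print(s)
for n in("scene","top"):
    c=snap(n);save(c,n+"0.png");np.savez(n+"0.npz",**c);print(n,c["t"],c["R"].round(2).tolist(),c["K"].tolist(),c["D"])
E
```

```text
{'clock': 0.0, 'q': array([ 1.23978987,  0.69000495, -0.19448033,  1.56633997,  0.15730144,
        0.90251026, -0.2150839 ]), 'qd': array([ 0.00031703, -0.00036486, -0.00164068,  0.00021102, -0.00051755,
       -0.00025904, -0.00032142]), 'joint_torque': array([ 8.69095693e-04, -5.27551067e+01, -1.26673244e+00, -1.53427148e+01,
       -5.26507292e-02,  6.59344296e-03,  1.63480167e-04]), 'tool_pos': array([ 0.22268775, -0.58329935,  0.23789718]), 'eef_rot': array([ 9.83403375e-01,  1.81430219e-01, -2.46800379e-04, -9.03300681e-04]), 'contact_force': array([-0.64564918, -0.41969091,  0.33261385]), 'moment': array([ 0.00951403,  0.02433268, -0.01536497]), 'finger_force': 0.0, 'opening': 0.9965926816476367}
scene [ 1.23485421 -0.28845355  0.58360024] [[0.43, 0.56, -0.71], [0.9, -0.27, 0.33], [-0.01, -0.79, -0.62]] [[387.1843929892593, 0.0, 284.4858128761857], [0.0, 387.1843929892593, 210.7137273854655], [0.0, 0.0, 1.0]] [-0.0421598  0.         0.         0.         0.       ]
top [0.5260503  0.00637206 1.11410442] [[-0.03, -0.99, 0.1], [-1.0, 0.03, -0.01], [0.01, -0.1, -0.99]] [[492.26518676403725, 0.0, 276.8545072748614], [0.0, 492.26518676403725, 207.36459293656418], [0.0, 0.0, 1.0]] [-0.00521215  0.          0.          0.          0.        ]
```

View pics/top0.png

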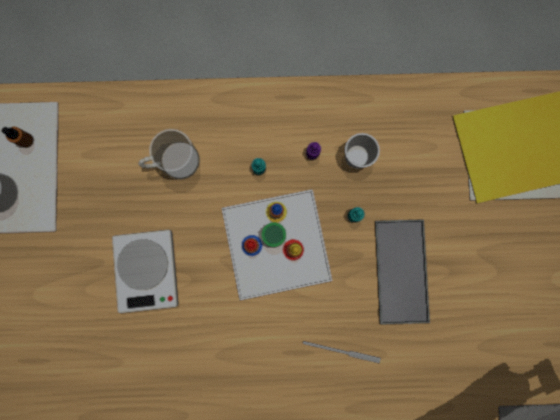

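View pics/scene0.png

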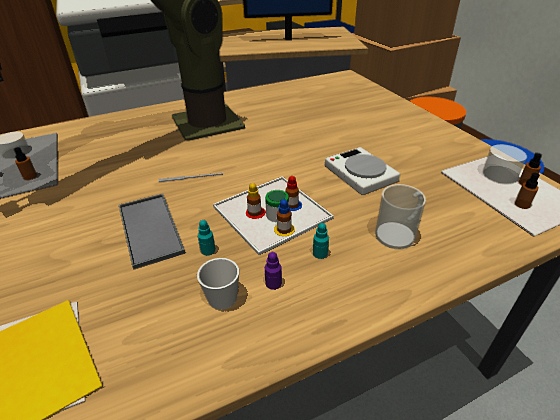

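Top view: the red bottle is at (251,245) on the blue spot, the blue bottle at (277,211) on the yellow spot, and the yellow bottle at (293,249) on the red spot. The tub is at (273,234), the balance pan at (142,265) and the side tray at (402,272). The look-alikes are turquoise at (258,166) and (356,214) and purple at (313,151). Only the bottle at (277,211) is blue and stands on the white tray, so it is the blue_bottle. I'll confirm that in an enlarged crop.

Run:
```python
from h import *
c=dict(np.load("top0.npz"));save(c,"crop1.png",(215,140,375,260),5)
hsv=cv2.cvtColor(c["im"],cv2.COLOR_RGB2HSV)
rng={"red":[(0,8),(172,180)],"yellow":[(18,34)],"green":[(55,80)],"blue":[(100,125)]}
for k,rs in rng.items():
    m=np.zeros(hsv.shape[:2],np.uint8)
    for a,b in rs: m|=cv2.inRange(hsv,(a,130,50),(b,255,255))
    m[:195]=0;m[300:]=0;m[:,:220]=0;m[:,330:]=0
    n,l,st,ce=cv2.connectedComponentsWithStats(m)
    for i in range(1,n):
        if st[i,4]<20: continue
        pts=np.argwhere(l==i)[:,::-1]
        W=np.array([onz(c,p,0.004)[:2] for p in pts]);q,r=cv2.minEnclosingCircle(W.astype(np.float32))
        print(k,st[i].tolist(),ce[i].round(1),"z.004 circ",np.round(q,4),round(r,4),"z.08",onz(c,ce[i],.079)[:2].round(4),"z.06",onz(c,ce[i],.06)[:2].round(4))
# grey tray
g=c["im"].astype(int)
m=((abs(g.max(2)-g.min(2))<18)&(g.mean(2)<115)).astype(np.uint8);m[:200]=0;m[340:]=0;m[:,:365]=0;m[:,440:]=0
cn=max(cv2.findContours(m,cv2.RETR_EXTERNAL,cv2.CHAIN_APPROX_NONE)[0],key=cv2.contourArea)
W=np.array([onz(c,p[0],.012)[:2] for p in cn]).astype(np.float32);print("tray",cv2.minAreaRect(W))
# pan
e=g[225:320,105:185].mean(2)
m=((e>90)&(e<185)).astype(np.uint8);m&=((g.max(2)-g.min(2))[225:320,105:185]<15).astype(np.uint8)
cn=max(cv2.findContours(m,cv2.RETR_EXTERNAL,cv2.CHAIN_APPROX_NONE)[0],key=cv2.contourArea)
W=np.array([onz(c,p[0]+[105,225],.038)[:2] for p in cn]).astype(np.float32);print("pan",cv2.minEnclosingCircle(W),cv2.minAreaRect(W))
```

```text
red [245, 239, 13, 13, 123] [250.7 244.5] z.004 circ [0.5566 0.0539] 0.0148 z.08 [0.5556 0.0509] z.06 [0.5561 0.0517]
red [283, 240, 20, 20, 149] [291.  249.5] z.004 circ [ 0.5444 -0.0403] 0.0225 z.08 [ 0.5428 -0.0333] z.06 [ 0.5431 -0.034 ]
yellow [267, 203, 19, 19, 129] [275.6 213.8] z.004 circ [ 0.6297 -0.0042] 0.0223 z.08 [ 0.6187 -0.0032] z.06 [ 0.6204 -0.0034]
yellow [290, 244, 12, 12, 112] [295.1 249.2] z.004 circ [ 0.5445 -0.0455] 0.0135 z.08 [ 0.5432 -0.0419] z.06 [ 0.5435 -0.0428]
green [263, 223, 22, 23, 167] [273.2 234.5] z.004 circ [0.5792 0.0029] 0.0259 z.08 [0.5752 0.0031] z.06 [0.5761 0.0031]
blue [272, 205, 10, 9, 69] [276.6 208.9] z.004 circ [ 0.6363 -0.0063] 0.0108 z.08 [ 0.629  -0.0056] z.06 [ 0.6308 -0.0058]
blue [243, 236, 19, 19, 83] [253.4 245.1] z.004 circ [0.5566 0.0522] 0.0218 z.08 [0.5541 0.0451] z.06 [0.5546 0.0458]
tray ((0.4891170859336853, -0.2805395722389221), (0.1097237765789032, 0.22762545943260193), 89.88070678710938)
pan ((0.5069389939308167, 0.28380894660949707), 0.10136521607637405) ((0.5068640112876892, 0.2836756706237793), (0.16558100283145905, 0.1269974261522293), 4.516020774841309)
```

View pics/crop1.png

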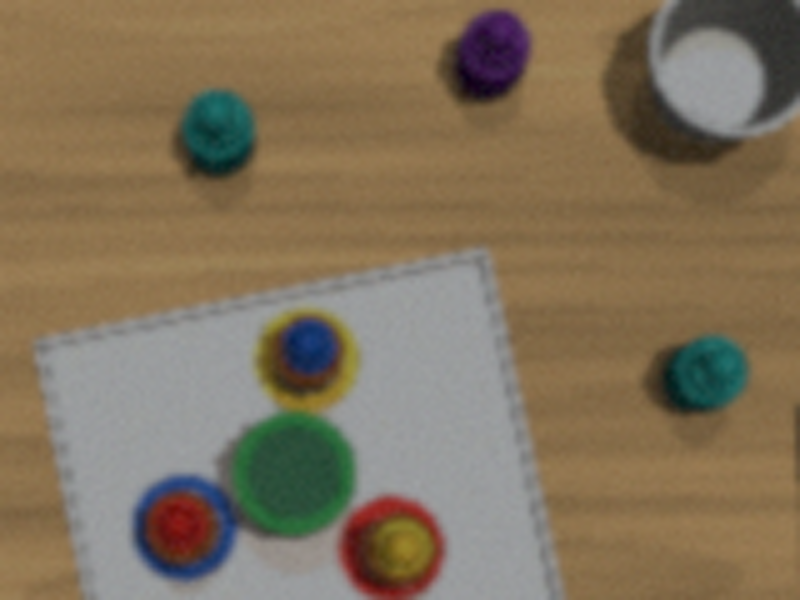

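The crop confirms it: only the bottle at about (277,211) has a true blue cap. The look-alikes are turquoise or purple and stand off the tray. The measured spots lie 53–54 mm from the tub, and the design value is 54 mm. Next I'll measure the pan centre and cross-check the bottles by triangulation.

```bash
cat >> h.py <<'E'
def to(x,y,z,phi=None):
    s=get_state();Rm=R.from_quat(s["eef_rot"]).as_matrix();p=np.array(s["tool_pos"])
    cur=np.degrees(np.arctan2(Rm[1,0],Rm[0,0]))
    if phi is None: phi=cur
    a=np.radians(phi);Rt=np.array([[np.cos(a),np.sin(a),0],[np.sin(a),-np.cos(a),0],[0,0,-1]])
    rv=R.from_matrix(Rm.T@Rt).as_rotvec()
    print("t",round(s["clock"],2),"pos",p.round(4),"phi",cur.round(1),"q7",round(s["q"][6],2),"| turn",rv.round(3),"then shift",(Rt.T@(np.array([x,y,z])-p)).round(4))
E
python3 - <<'E'
from h import *
c=dict(np.load("top0.npz"));s=dict(np.load("scene0.npz"))
g=cv2.cvtColor(c["im"],cv2.COLOR_RGB2GRAY)[225:320,105:185]
h=cv2.HoughCircles(cv2.resize(g,None,fx=4,fy=4,interpolation=cv2.INTER_CUBIC),cv2.HOUGH_GRADIENT,1,50,param1=80,param2=30,minRadius=85,maxRadius=120)
for u,v,r in h[0][:3]: 
    uv=[(u+.5)/4-.5+105,(v+.5)/4-.5+225]; print("pan",uv,r/4,onz(c,uv,.038),"R",np.linalg.norm(onz(c,uv,.038)-onz(c,[uv[0]+r/4,uv[1]],.038)))
hsv=cv2.cvtColor(s["im"],cv2.COLOR_RGB2HSV)
tops={"red":[250.7,244.5],"yellow":[295.1,249.2],"blue":[276.6,208.9]}
rng={"red":[(0,8),(172,180)],"yellow":[(18,34)],"blue":[(105,125)]}
for k,rs in rng.items():
    m=np.zeros(hsv.shape[:2],np.uint8)
    for a,b in rs: m|=cv2.inRange(hsv,(a,120,50),(b,255,255))
    m[:170]=0;m[212:]=0;m[:,:240]=0;m[:,310:]=0
    n,l,st,ce=cv2.connectedComponentsWithStats(m)
    for i in range(1,n):
        if st[i,4]<20: continue
        A=np.c_[ray(c,tops[k]),-ray(s,ce[i])];x,res,*_=np.linalg.lstsq(A,s["t"]-c["t"],rcond=None)
        P=c["t"]+ray(c,tops[k])*x[0];Q=s["t"]+ray(s,ce[i])*x[1];print(k,st[i],ce[i].round(1),P.round(4),"gap",np.linalg.norm(P-Q).round(4))
to(0.543,-.0417,.16,52.9)
E
```

```text
Traceback (most recent call last):
TypeError: 'NoneType' object is not subscriptable
```

Run:
```python
from h import *
c=dict(np.load("top0.npz"));s=dict(np.load("scene0.npz"))
g=cv2.cvtColor(c["im"],cv2.COLOR_RGB2GRAY)[225:320,105:185]
print("row",g[40,::2],"col",g[::2,37])
for p2 in (25,20,15,10):
  h=cv2.HoughCircles(cv2.resize(g,None,fx=4,fy=4,interpolation=cv2.INTER_CUBIC),cv2.HOUGH_GRADIENT,1.5,50,param1=30,param2=p2,minRadius=85,maxRadius=120)
  if h is None: continue
  for u,v,r in np.array(h).reshape(-1,3)[:3]:
    uv=[(u+.5)/4-.5+105,(v+.5)/4-.5+225]; print("pan",p2,uv,r/4,onz(c,uv,.038),"R",np.linalg.norm(onz(c,uv,.038)-onz(c,[uv[0]+r/4,uv[1]],.038)))
  break
hsv=cv2.cvtColor(s["im"],cv2.COLOR_RGB2HSV)
tops={"red":[250.7,244.5],"yellow":[295.1,249.2],"blue":[276.6,208.9]}
rng={"red":[(0,8),(172,180)],"yellow":[(18,34)],"blue":[(105,125)]}
for k,rs in rng.items():
    m=np.zeros(hsv.shape[:2],np.uint8)
    for a,b in rs: m|=cv2.inRange(hsv,(a,120,50),(b,255,255))
    m[:170]=0;m[212:]=0;m[:,:240]=0;m[:,310:]=0
    n,l,st,ce=cv2.connectedComponentsWithStats(m)
    for i in range(1,n):
        if st[i,4]<20: continue
        A=np.c_[ray(c,tops[k]),-ray(s,ce[i])];x=np.linalg.lstsq(A,s["t"]-c["t"],rcond=None)[0]
        P=c["t"]+ray(c,tops[k])*x[0];Q=s["t"]+ray(s,ce[i])*x[1];print(k,st[i],ce[i].round(1),P.round(4),"gap",np.linalg.norm(P-Q).round(4))
to(0.543,-.0417,.16,52.9)
```

```text
row [113 116 111 113 107 141 126 112 113 114 116 114 111 114 115 117 116 116
 120 118 116 117 117 120 122 121 122 120 116 121 120 123 152 149 105  85
 113 116 116 116] col [116 112 109 107 137 153 153 127 118 117 115 117 115 115 118 115 115 117
 117 120 117 116 116 117 115 116 117 117 116 117 118 112 129 150 152 127
  26  26  20  12  26 106 136 105 116 116 110 110]
pan 25 [np.float32(141.5625), np.float32(263.8125)] 25.975 [0.52178197 0.28992337 0.038     ] R 0.05622172850219826
pan 25 [np.float32(144.9375), np.float32(279.5625)] 29.7625 [0.48774207 0.28269137 0.038     ] R 0.06422154683979203
pan 25 [np.float32(152.4375), np.float32(298.6875)] 26.4625 [0.44647838 0.2666673  0.038     ] R 0.056888663224937665
red [287 176  10  14 107] [291.5 182.8] [0.5559 0.0512 0.0694] gap 0.001
yellow [ 240  170   70   27 1002] [271. 179.] [ 0.5427 -0.041   0.1   ] gap 0.041
blue [279 199  23  13 151] [287.4 206.3] [ 0.63   -0.0058  0.0695] gap 0.0083
t 0.1 pos [ 0.2227 -0.5834  0.238 ] phi 20.9 q7 -0.22 | turn [-0.002 -0.    -0.558] then shift [ 0.6252 -0.0713  0.078 ]
```

```bash
python3 -m jog '[[[0,0,0,0,0,-0.14],[0,0,0,0,0,-0.14],[0,0,0,0,0,-0.14],[0,0,0,0,0,-0.138],[0.06,-0.007,0.007,0,0,0],[0.06,-0.007,0.007,0,0,0],[0.06,-0.007,0.007,0,0,0],[0.06,-0.007,0.007,0,0,0],[0.06,-0.007,0.007,0,0,0],[0.06,-0.007,0.007,0,0,0],[0.06,-0.007,0.007,0,0,0],[0.06,-0.007,0.007,0,0,0]]]' 0.065 15
python3 -c "
from h import *
to(0.543,-.0417,.16,52.9)"
```

```text
clock: 1.6
tool_pos: [0.4688, -0.1657, 0.1824]
eef_rot: [0.895, 0.445, -0.0, 0.0]
contact_force: [0.8, 0.2, 0.4]
opening: 0.738
finger_force: 0.0
t 1.6 pos [ 0.4688 -0.1657  0.1824] phi 52.9 q7 -0.68 | turn [ 0.     0.    -0.001] then shift [ 0.1437 -0.0156  0.0224]
```

```bash
python3 -m jog '[[[0.05,-0.005,0.007,0,0,0],[0.05,-0.005,0.008,0,0,0],[0.0437,-0.0056,0.0074,0,0,0],[0,0,0,0,0,0],[0,0,0,0,0,0]]]'
python3 -c "
from h import *
c=snap('wrist');save(c,'w1.png');np.savez('w1.npz',**c);print(c['t'],c['R'].round(2).tolist())
print(proj(c,[[.543,-.0417,.088],[.576,.003,.06],[.5444,-.0403,.004],[.5556,.051,.088]]))
to(0.543,-.0417,.028,52.9)"
```

```text
clock: 2.22
tool_pos: [0.5416, -0.0443, 0.16]
eef_rot: [0.896, 0.445, -0.001, 0.0]
contact_force: [-0.6, 0.0, 0.3]
opening: 0.735
finger_force: 0.0
[0.59141625 0.0197862  0.30629529] [[0.8, -0.57, -0.19], [-0.6, -0.76, -0.25], [0.0, 0.31, -0.95]]
[[268.62600513 218.74352083]
 [267.84295996 136.06067289]
 [269.44850456 187.4266093 ]
 [196.44112575  98.39635934]]
t 2.27 pos [ 0.5415 -0.045   0.1602] phi 52.8 q7 -0.89 | turn [-0.     0.002 -0.002] then shift [ 0.0036 -0.0008  0.1322]
```

View pics/w1.png

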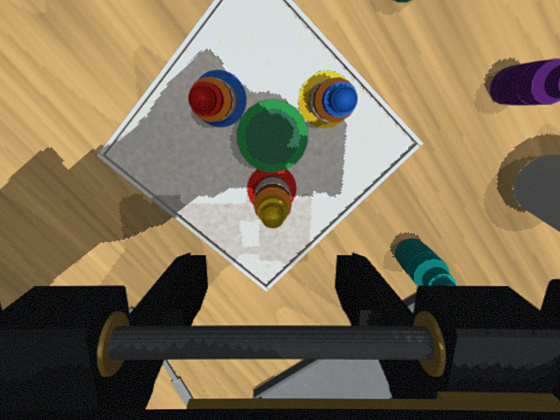

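Wrist view: the yellow bottle's bulb is at about (272,213), centred between the fingers (205–340). The tub is at (272,134), red is at left (207,98) and blue at right (338,98). The wrist view and the top camera agree to about 2 mm. Descending.

```bash
python3 -m jog '[[[0.002,0,0.03,0,0,0],[0.0016,0,0.03,0,0,0],[0,0,0.03,0,0,0],[0,0,0.025,0,0,0],[0,0,0.017,0,0,0],[0,0,0,0,0,0],[0,0,0,0,0,0]]]'
python3 -m jog '[[[0,0,0,0,0,0],[0,0,0,0,0,0],[0,0,0,0,0,0],[0,0,0,0,0,0],[0,0,0,0,0,0],[0,0,0,0,0,0]]]' 0.02 15
```

```text
clock: 3.15
tool_pos: [0.545, -0.0409, 0.0291]
eef_rot: [0.896, 0.445, 0.0, 0.0]
contact_force: [1.1, 0.1, 0.1]
opening: 0.74
finger_force: 0.0
clock: 3.9
tool_pos: [0.5448, -0.0406, 0.0285]
eef_rot: [0.895, 0.445, 0.0, 0.0]
contact_force: [0.7, 0.0, 2.6]
opening: 0.355
finger_force: 15.0
```

```bash
python3 -m jog '[[[0,0,-0.015,0,0,0],[0,0,-0.03,0,0,0],[0,0,-0.04,0,0,0],[0,0,-0.045,0,0,0],[0,0,0,0,0,0.14],[0,0,0,0,0,0.14],[0,0,0,0,0,0.14],[0,0,0,0,0,0.14]]]'
python3 -c "
from h import *
to(0.564,-.2805,.1585,20.9)"
```

```text
clock: 4.9
tool_pos: [0.5441, -0.0404, 0.159]
eef_rot: [0.984, 0.178, -0.0, -0.0]
contact_force: [0.5, -0.9, -0.4]
opening: 0.354
finger_force: 15.0
t 4.9 pos [ 0.5441 -0.0404  0.159 ] phi 20.5 q7 -1.29 | turn [-0.     0.    -0.006] then shift [-0.0671  0.2314  0.0005]
```

```bash
python3 -m jog '[[[-0.013,0.045,0,0,0,-0.006],[-0.013,0.045,0,0,0,0],[-0.013,0.045,0,0,0,0],[-0.013,0.045,0,0,0,0],[-0.012,0.04,0,0,0,0],[-0.0031,0.0114,0,0,0,0],[0,0,0.03,0,0,0],[0,0,0.04,0,0,0],[0,0,0.03,0,0,0],[0,0,0.01,0,0,0],[0,0,0,0,0,0],[0,0,0,0,0,0]]]'
python3 -c "
from h import *
to(0.564,-.2805,.0285,20.9)
c=snap('scene');save(c,'s1.png',(100,150,350,290),3);print(proj(c,[[.564,-.2805,.004],[.489,-.2805,.004],[.414,-.2805,.004]]))"
```

```text
clock: 6.4
tool_pos: [0.5661, -0.2807, 0.0498]
eef_rot: [0.983, 0.183, 0.001, 0.001]
contact_force: [-0.2, -0.4, -0.3]
opening: 0.358
finger_force: 15.0
t 6.4 pos [ 0.5661 -0.2807  0.0498] phi 21.1 q7 -0.94 | turn [ 0.002 -0.002  0.004] then shift [-0.0019 -0.0009  0.0213]
[[156.88533601 247.71948471]
 [150.54553017 227.50312584]
 [144.95287323 209.57394265]]
```

View pics/s1.png

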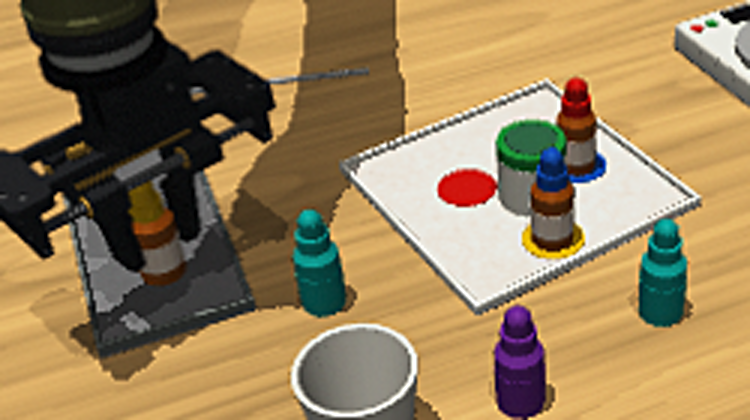

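The crop shows the yellow bottle held upright over the far half of the grey tray. The red spot is now free, and the tub and the other bottles are undisturbed. Lowering and releasing it.

```bash
python3 -m jog '[[[-0.002,-0.001,0.01,0,0,0],[0,0,0.007,0,0,0],[0,0,0.0035,0,0,0],[0,0,0.0008,0,0,0],[0,0,0,0,0,0],[0,0,0,0,0,0]]]'
python3 -m jog '[[[0,0,0,0,0,0],[0,0,0,0,0,0],[0,0,0,0,0,0],[0,0,0,0,0,0]]]' 0.065
python3 -c "
from h import *
to(0.5555,.0515,.16,-67.7)"
```

```text
clock: 7.2
tool_pos: [0.5623, -0.2803, 0.0284]
eef_rot: [0.983, 0.183, -0.001, -0.0]
contact_force: [-4.2, 1.2, 12.7]
opening: 0.359
finger_force: 15.0
clock: 7.7
tool_pos: [0.5628, -0.2803, 0.0268]
eef_rot: [0.983, 0.183, -0.0, -0.0]
contact_force: [0.6, 0.4, -0.2]
opening: 0.736
finger_force: 0.0
t 7.7 pos [ 0.5628 -0.2803  0.0268] phi 21.1 q7 -0.95 | turn [0.   0.   1.55] then shift [-0.3098 -0.1191 -0.1332]
```

```bash
python3 -m jog '[[[0,0,-0.04,0,0,0],[0,0,-0.05,0,0,0],[0,0,-0.045,0,0,0],[0,0,0,0,0,0.165],[0,0,0,0,0,0.165],[0,0,0,0,0,0.166],[0,0,0,0,0,0]]]'
python3 -c "
from h import *
to(0.6295,-.005,.16,-7.3)"
```

```text
clock: 8.57
tool_pos: [0.5629, -0.2802, 0.1619]
eef_rot: [0.998, -0.063, -0.0, 0.0]
contact_force: [-0.0, -0.5, 0.3]
opening: 0.736
finger_force: 0.0
t 8.57 pos [ 0.5629 -0.2802  0.1619] phi -7.2 q7 -1.28 | turn [0.001 0.    0.002] then shift [ 0.0311 -0.2814  0.0019]
```

```bash
python3 -m jog '[[[0.005,-0.045,0,0,0,0],[0.005,-0.05,0,0,0,0],[0.005,-0.05,0,0,0,0],[0.005,-0.05,0,0,0,0],[0.005,-0.045,0,0,0,0],[0.005,-0.03,0,0,0,0],[0.001,-0.011,0,0,0,0],[0,0,0,0,0,0],[0,0,0,0,0,0]]]'
python3 -c "
from h import *
to(0.6295,-.005,.029,-7.3)"
```

```text
clock: 9.7
tool_pos: [0.6288, -0.0081, 0.162]
eef_rot: [0.998, -0.065, -0.0, 0.001]
contact_force: [-0.0, -0.3, 0.1]
opening: 0.737
finger_force: 0.0
t 9.7 pos [ 0.6288 -0.0081  0.162 ] phi -7.4 q7 -1.68 | turn [ 0.002  0.    -0.002] then shift [ 0.0003 -0.0032  0.133 ]
```

```bash
python3 -m jog '[[[0,-0.002,0.03,0,0,0],[0,-0.001,0.03,0,0,0],[0,0,0.03,0,0,0],[0,0,0.025,0,0,0],[0,0,0.018,0,0,0],[0,0,0,0,0,0],[0,0,0,0,0,0]]]'
python3 -m jog '[[[0,0,0,0,0,0],[0,0,0,0,0,0],[0,0,0,0,0,0],[0,0,0,0,0,0],[0,0,0,0,0,0],[0,0,0,0,0,0]]]' 0.02 15
python3 -m jog '[[[0,0,-0.015,0,0,0],[0,0,-0.03,0,0,0],[0,0,-0.04,0,0,0],[0,0,-0.045,0,0,0],[0,0,0,0,0,-0.14],[0,0,0,0,0,-0.18],[0,0,0,0,0,-0.17],[0,0,0,0,0,0]]]'
python3 -c "
from h import *
to(0.489,-.2805,.159,20.9)"
```

```text
clock: 10.58
tool_pos: [0.6303, -0.0031, 0.0299]
eef_rot: [0.998, -0.064, 0.001, 0.0]
contact_force: [1.0, 0.7, -0.0]
opening: 0.73
finger_force: 0.0
clock: 11.32
tool_pos: [0.6298, -0.003, 0.0293]
eef_rot: [0.998, -0.064, 0.0, 0.0]
contact_force: [-1.7, -2.0, 4.1]
opening: 0.356
finger_force: 15.0
clock: 12.32
tool_pos: [0.6296, -0.0023, 0.1596]
eef_rot: [0.984, 0.18, 0.0, -0.0]
contact_force: [0.4, -0.6, -0.9]
opening: 0.356
finger_force: 15.0
t 12.32 pos [ 0.6296 -0.0023  0.1596] phi 20.7 q7 -1.33 | turn [-0.001 -0.001 -0.004] then shift [-0.2306  0.2097  0.0006]
```

```bash
python3 -m jog '[[[-0.03,0.028,0,0,0,0],[-0.04,0.036,0,0,0,0],[-0.04,0.036,0,0,0,0],[-0.04,0.036,0,0,0,0],[-0.04,0.036,0,0,0,0],[-0.03,0.028,0,0,0,0],[-0.0106,0.0097,0,0,0,0],[0,0,0,0,0,0],[0,0,0.03,0,0,0],[0,0,0.04,0,0,0],[0,0,0.03,0,0,0],[0,0,0.01,0,0,0]]]'
python3 -c "
from h import *
to(0.489,-.2805,.0295,20.9)"
```

```text
clock: 13.82
tool_pos: [0.4892, -0.2773, 0.0475]
eef_rot: [0.983, 0.182, -0.001, -0.001]
contact_force: [0.5, 0.7, 0.4]
opening: 0.359
finger_force: 15.0
t 13.82 pos [ 0.4892 -0.2773  0.0475] phi 21.0 q7 -0.93 | turn [-0.003  0.001  0.001] then shift [-0.0013  0.0029  0.018 ]
```

```bash
python3 -m jog '[[[-0.001,0.002,0.008,0,0,0],[0,0,0.006,0,0,0],[0,0,0.004,0,0,0],[0,0,0,0,0,0],[0,0,0,0,0,0]]]'
python3 -m jog '[[[0,0,0,0,0,0],[0,0,0,0,0,0],[0,0,0,0,0,0],[0,0,0,0,0,0]]]' 0.065
python3 -m jog '[[[0,0,-0.04,0,0,0],[0,0,-0.05,0,0,0],[0,0,-0.045,0,0,0],[0,0,0,0,0,-0.18],[0,0,0,0,0,-0.18],[0,0,0,0,0,-0.18],[0,0,0,0,0,-0.18],[0,0,0,0,0,-0.18],[0,0,0,0,0,-0.18],[0,0,0,0,0,-0.18],[0,0,0,0,0,-0.18],[0,0,0,0,0,-0.15]]]'
python3 -c "
from h import *
to(0.556,.0515,.16,112.3)"
```

```text
clock: 14.45
tool_pos: [0.4885, -0.2829, 0.0314]
eef_rot: [0.984, 0.18, 0.0, 0.0]
contact_force: [-0.3, 0.2, -0.8]
opening: 0.357
finger_force: 15.0
clock: 14.95
tool_pos: [0.4883, -0.2827, 0.0311]
eef_rot: [0.984, 0.18, 0.0, 0.0]
contact_force: [-0.4, -0.0, -0.2]
opening: 0.737
finger_force: 0.0
clock: 16.45
tool_pos: [0.4879, -0.2829, 0.1659]
eef_rot: [0.558, 0.83, -0.0, -0.0]
contact_force: [-0.0, 0.1, 0.1]
opening: 0.737
finger_force: 0.0
t 16.45 pos [ 0.4879 -0.2829  0.1659] phi 112.2 q7 0.27 | turn [-0.     0.    -0.002] then shift [0.2835 0.1898 0.0059]
```

```bash
python3 -m jog '[[[0.035,0.024,0.001,0,0,0],[0.045,0.03,0.001,0,0,0],[0.045,0.03,0.001,0,0,0],[0.045,0.03,0.001,0,0,0],[0.045,0.03,0.001,0,0,0],[0.04,0.027,0.001,0,0,0],[0.02,0.013,0,0,0,0],[0.0085,0.0058,0,0,0,0],[0,0,0,0,0,0],[0,0,0,0,0,0]]]'
python3 -c "
from h import *
to(0.556,.0515,.0295,112.3)
c=snap('wrist');save(c,'w2.png');save(snap('top'),'t2.png',(215,190,455,340),3)"
```

```text
clock: 17.7
tool_pos: [0.5584, 0.0491, 0.1598]
eef_rot: [0.561, 0.828, -0.001, 0.0]
contact_force: [0.1, 0.3, -0.5]
opening: 0.734
finger_force: 0.0
t 17.7 pos [0.5584 0.0491 0.1598] phi 111.8 q7 -0.32 | turn [-0.001  0.001 -0.009] then shift [ 0.0032 -0.0013  0.1303]
```

View pics/w2.png

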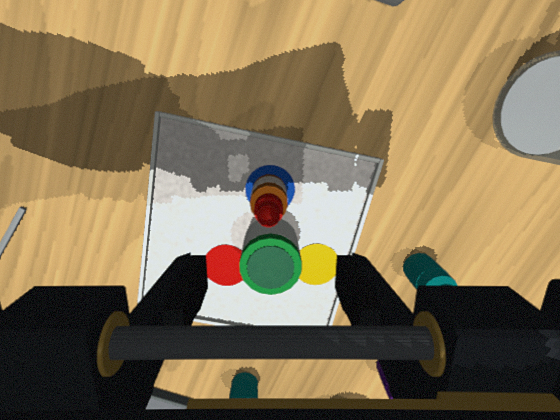

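The red bottle is at about (268,205), centred between the fingers (205–340). The tub is at (271,265), and the red and yellow spots are free. Descending to grip it.

```bash
python3 -m jog '[[[0.002,-0.001,0.03,0,0,0],[0.001,0,0.03,0,0,0],[0,0,0.03,0,0,0],[0,0,0.025,0,0,0],[0,0,0.015,0,0,0],[0,0,0,0,0,0],[0,0,0,0,0,0]]]'
python3 -m jog '[[[0,0,0,0,0,0],[0,0,0,0,0,0],[0,0,0,0,0,0],[0,0,0,0,0,0],[0,0,0,0,0,0],[0,0,0,0,0,0]]]' 0.02 15
python3 -m jog '[[[0,0,-0.015,0,0,0],[0,0,-0.03,0,0,0],[0,0,-0.04,0,0,0],[0,0,-0.045,0,0,0],[0,0,0,0,0,0.18],[0,0,0,0,0,0.18],[0,0,0,0,0,0.18],[0,0,0,0,0,0.18],[0,0,0,0,0,0.18],[0,0,0,0,0,0.18],[0,0,0,0,0,0.18],[0,0,0,0,0,0.18]]]'
python3 -c "
from h import *
to(0.414,-.2805,.159,20.9)"
```

```text
clock: 18.68
tool_pos: [0.5572, 0.0535, 0.0308]
eef_rot: [0.56, 0.828, 0.0, 0.0]
contact_force: [0.2, -0.3, 0.8]
opening: 0.74
finger_force: 0.0
clock: 19.42
tool_pos: [0.5565, 0.0534, 0.0301]
eef_rot: [0.56, 0.828, -0.0, 0.0]
contact_force: [-0.7, -0.7, 4.3]
opening: 0.358
finger_force: 15.0
clock: 20.92
tool_pos: [0.5566, 0.054, 0.1607]
eef_rot: [0.968, 0.251, 0.0, -0.0]
contact_force: [0.4, 0.0, -0.8]
opening: 0.358
finger_force: 15.0
t 20.93 pos [0.5566 0.054  0.1607] phi 29.1 q7 -1.37 | turn [-0.001 -0.001  0.143] then shift [-0.2526  0.2616  0.0017]
```

```bash
python3 -m jog '[[[0,0,0,0,0,0.143],[-0.03,0.031,0,0,0,0],[-0.04,0.042,0,0,0,0],[-0.042,0.043,0,0,0,0],[-0.042,0.043,0,0,0,0],[-0.042,0.043,0,0,0,0],[-0.035,0.036,0,0,0,0],[-0.016,0.017,0,0,0,0],[-0.0056,0.0066,0,0,0,0],[0,0,0,0,0,0],[0,0,0.03,0,0,0],[0,0,0.04,0,0,0]]]'
python3 -m jog '[[[0,0,0.03,0,0,0],[0,0,0.01,0,0,0],[0,0,0.01,0,0,0],[0,0,0.005,0,0,0],[0,0,0.0025,0,0,0],[0,0,0,0,0,0],[0,0,0,0,0,0]]]'
python3 -c "
from h import *
to(0.414,-.2805,.030,20.9)"
```

```text
clock: 22.42
tool_pos: [0.418, -0.2802, 0.0902]
eef_rot: [0.983, 0.185, 0.002, 0.001]
contact_force: [0.8, -0.7, -0.8]
opening: 0.36
finger_force: 15.0
clock: 23.3
tool_pos: [0.4159, -0.2819, 0.0329]
eef_rot: [0.983, 0.184, 0.0, 0.0]
contact_force: [0.1, -0.5, -0.6]
opening: 0.358
finger_force: 15.0
t 23.3 pos [ 0.4159 -0.2819  0.0329] phi 21.2 q7 -0.97 | turn [ 0.001 -0.     0.005] then shift [-0.0012 -0.002   0.0029]
```

```bash
python3 -m jog '[[[0,0,0.002,0,0,0],[0,0,0.0012,0,0,0],[0,0,0,0,0,0],[0,0,0,0,0,0]]]'
python3 -m jog '[[[0,0,0,0,0,0],[0,0,0,0,0,0],[0,0,0,0,0,0],[0,0,0,0,0,0]]]' 0.065
python3 -m jog '[[[0,0,-0.04,0,0,0],[0,0,-0.05,0,0,0],[0,0,-0.045,0,0,0],[0,0,0,0,0,0]]]' 0.088
python3 -c "
from h import *
to(0.576,.003,.12,20.9)"
```

```text
clock: 23.8
tool_pos: [0.4158, -0.2818, 0.0301]
eef_rot: [0.983, 0.184, 0.0, 0.0]
contact_force: [-1.1, -0.0, 7.8]
opening: 0.359
finger_force: 15.0
clock: 24.3
tool_pos: [0.4156, -0.2817, 0.0292]
eef_rot: [0.983, 0.184, -0.0, -0.0]
contact_force: [-0.3, 0.4, 0.0]
opening: 0.739
finger_force: 0.0
clock: 24.8
tool_pos: [0.4174, -0.2828, 0.1672]
eef_rot: [0.983, 0.184, 0.003, 0.002]
contact_force: [0.3, -0.3, -0.2]
opening: 0.994
finger_force: 0.0
t 24.8 pos [ 0.4174 -0.2828  0.1672] phi 21.2 q7 -0.93 | turn [ 0.005 -0.004  0.005] then shift [ 0.2501 -0.2104  0.0472]
```

```bash
python3 -m jog '[[[0.03,-0.026,0,0,0,0],[0.04,-0.033,0,0,0,0],[0.04,-0.034,0,0,0,0],[0.04,-0.034,0,0,0,0],[0.04,-0.034,0.01,0,0,0],[0.035,-0.03,0.01,0,0,0],[0.018,-0.014,0.01,0,0,0],[0.0071,-0.0054,0.01,0,0,0],[0,0,0.007,0,0,0],[0,0,0,0,0,0],[0,0,0,0,0,0]]]'
python3 - <<'E'
from h import *
to(0.576,.003,.02,20.9)
save(snap('scene'),'s3.png',(110,130,430,370),2.4)
c=snap('wrist');np.savez('w3.npz',**c)
hsv=cv2.cvtColor(c["im"],cv2.COLOR_RGB2HSV)
rng={"red":[(0,8),(172,180)],"yellow":[(22,34)],"blue":[(105,125)],"green":[(55,80)]}
for k,rs in rng.items():
    m=np.zeros(hsv.shape[:2],np.uint8)
    for a,b in rs: m|=cv2.inRange(hsv,(a,130,50),(b,255,255))
    n,l,st,ce=cv2.connectedComponentsWithStats(m)
    for i in range(1,n):
        if st[i,4]<150: continue
        pts=np.argwhere(l==i)[:,::-1];z=.06 if k=="green" else .004
        W=np.array([onz(c,p,z)[:2] for p in pts]);q,r=cv2.minEnclosingCircle(W.astype(np.float32))
        print(k,st[i].tolist(),np.round(q,4),round(r,4))
save(c,'w3.png')
E
```

```text
clock: 26.18
tool_pos: [0.5725, 0.0034, 0.1175]
eef_rot: [0.983, 0.183, -0.0, 0.0]
contact_force: [0.1, 0.4, 0.2]
opening: 0.998
finger_force: 0.0
t 26.18 pos [0.5725 0.0034 0.1175] phi 21.1 q7 -1.41 | turn [0.001 0.    0.003] then shift [0.0031 0.0016 0.0975]
red [283, 229, 51, 47, 1317] [ 0.5449 -0.0426] 0.0238
yellow [279, 114, 60, 60, 2845] [ 0.6317 -0.0062] 0.0238
blue [184, 176, 56, 54, 2378] [0.5573 0.0507] 0.0238
green [238, 185, 78, 75, 3120] [0.5794 0.0014] 0.0273
```

View pics/s3.png

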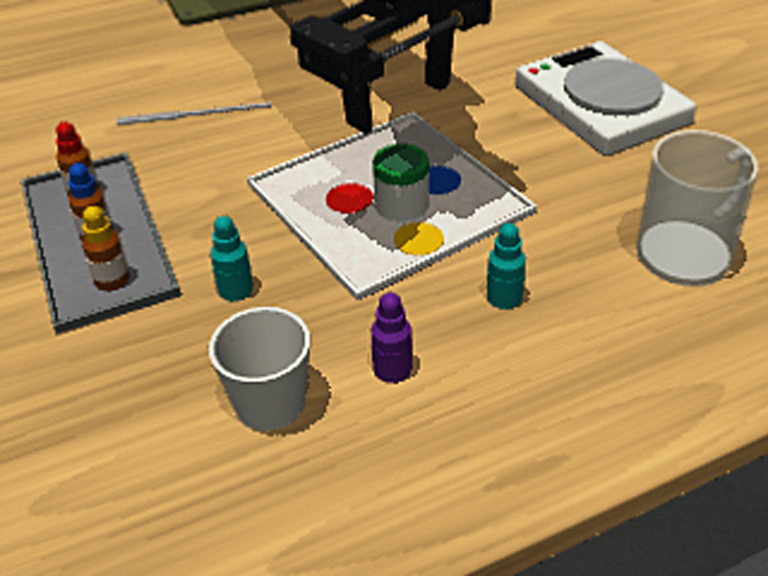

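All three bottles stand upright in the grey tray (red, blue and yellow in a row). The tub stands alone and the spots are visible. Wrist and top measurements of the spots agree to about 2 mm, so I'll use their mean. Gripping the tub.

```bash
python3 -m jog '[[[0.003,0.002,0.02,0,0,0],[0.001,0,0.03,0,0,0],[0,0,0.025,0,0,0],[0,0,0.018,0,0,0],[0,0,0.004,0,0,0],[0,0,0,0,0,0],[0,0,0,0,0,0]]]'
python3 -m jog '[[[0,0,0,0,0,0],[0,0,0,0,0,0],[0,0,0,0,0,0],[0,0,0,0,0,0],[0,0,0,0,0,0],[0,0,0,0,0,0]]]' 0.04 20
python3 -m jog '[[[0,0,-0.015,0,0,0],[0,0,-0.03,0,0,0],[0,0,-0.035,0,0,0],[0,0,-0.04,0,0,0],[0,0,0,0,0,0]]]'
python3 -c "
from h import *
to(0.522,.2895,.14,20.9)"
```

```text
clock: 27.15
tool_pos: [0.578, 0.0044, 0.0211]
eef_rot: [0.983, 0.184, 0.001, 0.0]
contact_force: [0.6, -0.1, -0.3]
opening: 0.997
finger_force: 0.0
clock: 27.9
tool_pos: [0.5775, 0.0041, 0.0205]
eef_rot: [0.983, 0.184, 0.0, 0.0]
contact_force: [0.2, -0.8, 2.2]
opening: 0.606
finger_force: 20.0
clock: 28.52
tool_pos: [0.5792, 0.005, 0.1438]
eef_rot: [0.983, 0.184, 0.003, 0.0]
contact_force: [-0.1, 1.0, -1.8]
opening: 0.607
finger_force: 20.0
t 28.52 pos [0.5792 0.005  0.1438] phi 21.2 q7 -1.41 | turn [ 0.001 -0.006  0.005] then shift [ 0.0481 -0.2862  0.0038]
```

```bash
python3 -m jog '[[[0.004,-0.025,0,0,0,0],[0.006,-0.04,0,0,0,0],[0.008,-0.045,0,0,0,0],[0.008,-0.045,0,0,0,0],[0.008,-0.045,0,0,0,0],[0.006,-0.04,0,0,0,0],[0.005,-0.028,0,0,0,0],[0.003,-0.018,0,0,0,0],[0,0,0,0,0,0],[0,0,0,0,0,0]]]'
python3 - <<'E'
from h import *
to(0.522,.2895,.0545,20.9)
c=snap('wrist');np.savez('w4.npz',**c);save(c,'w4.png');print(proj(c,[[.522,.2895,.038]]))
E
```

```text
clock: 29.78
tool_pos: [0.519, 0.2864, 0.14]
eef_rot: [0.983, 0.183, -0.0, 0.001]
contact_force: [-0.1, -0.7, -1.4]
opening: 0.607
finger_force: 20.0
t 29.77 pos [0.519  0.2864 0.14  ] phi 21.1 q7 -1.82 | turn [0.002 0.001 0.003] then shift [ 0.0039 -0.0019  0.0855]
[[267.56256853 205.68729322]]
```

View pics/w4.png

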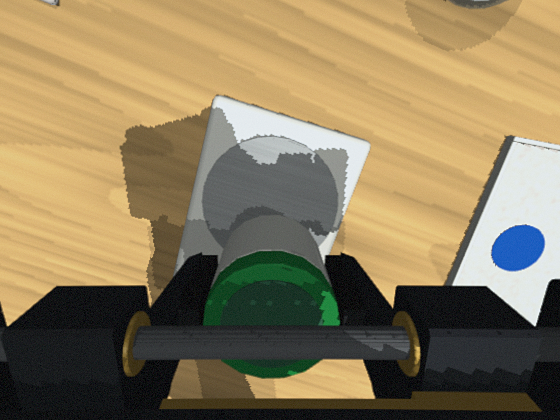

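Wrist view: the tub hangs upright, and the pan spans columns 203–338 with its top edge at row 136. Its centre is therefore at about (270,201), within 3–4 mm of the top-camera estimate. I'll aim about 2 mm further out and lower.

```bash
python3 -m jog '[[[0.003,-0.001,0.02,0,0,0],[0.0025,-0.001,0.025,0,0,0],[0,0,0.02,0,0,0],[0,0,0.01,0,0,0],[0,0,0.005,0,0,0],[0,0,0.002,0,0,0],[0,0,0,0,0,0],[0,0,0,0,0,0]]]'
python3 -c "
from h import *
to(0.5235,.290,.0545,20.9)"
```

```text
clock: 30.82
tool_pos: [0.5234, 0.2925, 0.0589]
eef_rot: [0.983, 0.184, 0.001, -0.0]
contact_force: [-0.0, 0.3, -1.5]
opening: 0.607
finger_force: 20.0
t 30.82 pos [0.5234 0.2925 0.0589] phi 21.2 q7 -1.83 | turn [-0.    -0.001  0.005] then shift [-0.0008  0.0024  0.0044]
```

```bash
python3 -m jog '[[[0,0.002,0.002,0,0,0],[0,0,0.0015,0,0,0],[0,0,0.001,0,0,0],[0,0,0,0,0,0],[0,0,0,0,0,0]]]'
python3 -m jog '[[[0,0,0,0,0,0],[0,0,0,0,0,0],[0,0,0,0,0,0],[0,0,0,0,0,0]]]' 0.088
python3 -m jog '[[[0,0,-0.03,0,0,0],[0,0,-0.04,0,0,0],[0,0,-0.045,0,0,0],[0,0,0,0,0,0],[0,0,0,0,0,0]]]' 0.065
python3 - <<'E'
from h import *
to(0.5634,-.2804,.16,20.9)
E
```

```text
clock: 31.45
tool_pos: [0.5239, 0.2902, 0.0545]
eef_rot: [0.983, 0.184, 0.0, 0.0]
contact_force: [-1.7, -1.1, 5.6]
opening: 0.608
finger_force: 20.0
clock: 31.95
tool_pos: [0.5238, 0.2905, 0.0537]
eef_rot: [0.983, 0.184, -0.0, 0.0]
contact_force: [0.1, 0.1, 0.6]
opening: 0.998
finger_force: 0.0
clock: 32.58
tool_pos: [0.5234, 0.2902, 0.1684]
eef_rot: [0.983, 0.184, -0.0, 0.0]
contact_force: [-0.2, -0.1, -0.3]
opening: 0.738
finger_force: 0.0
t 32.58 pos [0.5234 0.2902 0.1684] phi 21.2 q7 -1.82 | turn [0.    0.001 0.005] then shift [-0.1662  0.5474  0.0084]
```

```bash
python3 -m jog '[[[-0.01,0.03,0,0,0,0],[-0.015,0.05,0,0,0,0],[-0.017,0.055,0.001,0,0,0],[-0.017,0.055,0.001,0,0,0],[-0.017,0.055,0.001,0,0,0],[-0.017,0.055,0.001,0,0,0],[-0.017,0.055,0.001,0,0,0],[-0.017,0.055,0.001,0,0,0],[-0.015,0.055,0.001,0,0,0],[-0.013,0.045,0.001,0,0,0],[-0.008,0.025,0,0,0,0],[-0.003,0.012,0,0,0,0]]]'
python3 -m jog '[[[0,0,0,0,0,0],[0,0,0,0,0,0]]]'
python3 - <<'E'
from h import *
to(0.563,-.2804,.0275,20.9)
c=snap('top');save(c,'t4.png',(100,190,450,340),2.2)
g=c['im'].astype(int);hsv=cv2.cvtColor(c["im"],cv2.COLOR_RGB2HSV)
m=cv2.inRange(hsv,(55,130,30),(80,255,255));m[:225]=0;m[:,:105]=0;m[:,190:]=0;m[300:]=0
p=np.argwhere(m)[:,::-1];q,r=cv2.minEnclosingCircle(p.astype(np.float32));print("lid",q,r,onz(c,q,.094))
E
```

```text
clock: 34.08
tool_pos: [0.5653, -0.2812, 0.159]
eef_rot: [0.983, 0.183, -0.001, -0.001]
contact_force: [-0.2, 0.8, -0.5]
opening: 0.737
finger_force: 0.0
clock: 34.33
tool_pos: [0.5669, -0.2772, 0.1605]
eef_rot: [0.983, 0.185, -0.0, -0.001]
contact_force: [1.2, 0.1, 0.1]
opening: 0.739
finger_force: 0.0
t 34.33 pos [ 0.5669 -0.2772  0.1605] phi 21.3 q7 -0.96 | turn [-0.002 -0.     0.008] then shift [-0.0048  0.0016  0.133 ]
lid (144.0, 277.5) 28.692432403564453 [0.49397914 0.27022024 0.094     ]
```

View pics/t4.png

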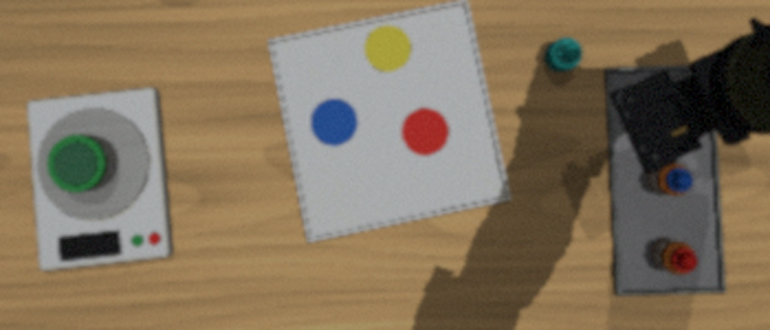

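The crop shows the tub on the pan. The lid looks shifted left by parallax, and the fit took in the green button. I'll re-measure lid and pan centre precisely, now with a clean mask; all three spots are free.

Run:
```python
from h import *
c=snap('top');hsv=cv2.cvtColor(c["im"],cv2.COLOR_RGB2HSV)
def circ(m,z):
    n,l,st,ce=cv2.connectedComponentsWithStats(m);i=1+np.argmax(st[1:,4]);p=np.argwhere(l==i)[:,::-1]
    W=np.array([onz(c,a,z)[:2] for a in p]).astype(np.float32);q,r=cv2.minEnclosingCircle(W);return np.round(q,4),round(r,4)
m=cv2.inRange(hsv,(55,130,30),(80,255,255));m[:225]=0;m[:,:105]=0;m[:,190:]=0
print("lid",circ(m,.094))
for k,a,b in(("red",0,8),("yellow",20,34),("blue",100,125)):
    m=cv2.inRange(hsv,(a,130,50),(b,255,255));m[:195]=0;m[300:]=0;m[:,:220]=0;m[:,330:]=0;print(k,circ(m,.004))
# pan: grey vs white housing in the blank top view
t=dict(np.load("top0.npz"));h=cv2.cvtColor(t["im"],cv2.COLOR_RGB2HSV);g=cv2.GaussianBlur(cv2.cvtColor(t["im"],cv2.COLOR_RGB2GRAY),(3,3),0)
m=((h[...,1]<30)&(g<130)&(g>95)).astype(np.uint8);m[:232]=0;m[292:]=0;m[:,:112]=0;m[:,178:]=0
m=cv2.morphologyEx(m,cv2.MORPH_OPEN,np.ones((5,5)));c=t;print("pan",circ(m,.038))
```

```text
lid (array([0.5224, 0.2889]), 0.0259)
red (array([ 0.5439, -0.0404]), 0.0224)
yellow (array([ 0.6304, -0.0044]), 0.022)
blue (array([0.5561, 0.0523]), 0.0222)
pan (array([0.5215, 0.288 ]), 0.0557)
```

```bash
python3 -m jog '[[[-0.003,0.001,0.03,0,0,0],[-0.002,0.001,0.03,0,0,0],[0,0,0.03,0,0,0],[0,0,0.025,0,0,0],[0,0,0.017,0,0,0],[0,0,0,0,0,0],[0,0,0,0,0,0]]]'
```

```text
clock: 35.3
tool_pos: [0.5635, -0.2833, 0.0297]
eef_rot: [0.983, 0.184, 0.001, 0.0]
contact_force: [-0.5, -0.2, 0.3]
opening: 0.739
finger_force: 0.0
```

The tub sits within about 1.5 mm of the pan centre. Gripping yellow.

```bash
python3 -m jog '[[[0,0,0,0,0,0],[0,0,0,0,0,0],[0,0,0,0,0,0],[0,0,0,0,0,0],[0,0,0,0,0,0],[0,0,0,0,0,0]]]' 0.02 15
python3 -m jog '[[[0,0,-0.015,0,0,0],[0,0,-0.03,0,0,0],[0,0,-0.04,0,0,0],[0,0,-0.045,0,0,0],[0,0,0,0,0,0]]]'
python3 -c "
from h import *
to(0.6305,-.005,.16,20.9)"
```

```text
clock: 36.05
tool_pos: [0.5628, -0.2829, 0.029]
eef_rot: [0.983, 0.184, 0.0, -0.0]
contact_force: [-0.7, 1.1, 3.8]
opening: 0.359
finger_force: 15.0
clock: 36.67
tool_pos: [0.5654, -0.2848, 0.1634]
eef_rot: [0.983, 0.184, 0.004, 0.003]
contact_force: [-0.1, 0.3, -0.9]
opening: 0.358
finger_force: 15.0
t 36.67 pos [ 0.5654 -0.2848  0.1634] phi 21.2 q7 -0.96 | turn [ 0.007 -0.006  0.004] then shift [ 0.1606 -0.2382  0.0034]
```

```bash
python3 -m jog '[[[0.017,-0.025,0,0,0,0],[0.025,-0.037,0,0,0,0],[0.027,-0.04,0,0,0,0],[0.027,-0.04,0,0,0,0],[0.026,-0.039,0,0,0,0],[0.021,-0.031,0,0,0,0],[0.012,-0.018,0,0,0,0],[0.0056,-0.008,0,0,0,0],[0,0,0,0,0,0],[0,0,0.03,0,0,0],[0,0,0.04,0,0,0],[0,0,0.02,0,0,0]]]'
python3 -m jog '[[[0,0,0.02,0,0,0],[0,0,0.01,0,0,0],[0,0,0,0,0,0],[0,0,0,0,0,0]]]'
python3 -c "
from h import *
to(0.6305,-.005,.029,20.9)"
```

```text
clock: 38.17
tool_pos: [0.6251, -0.0058, 0.067]
eef_rot: [0.983, 0.183, -0.002, 0.001]
contact_force: [0.2, -1.0, -0.3]
opening: 0.353
finger_force: 15.0
clock: 38.67
tool_pos: [0.6272, -0.0032, 0.0397]
eef_rot: [0.983, 0.184, 0.001, 0.0]
contact_force: [-0.4, 0.1, -0.4]
opening: 0.357
finger_force: 15.0
t 38.67 pos [ 0.6272 -0.0032  0.0397] phi 21.2 q7 -1.4 | turn [ 0.001 -0.002  0.005] then shift [0.0024 0.0028 0.0107]
```

```bash
python3 -m jog '[[[0.0024,0.0028,0.004,0,0,0],[0,0,0.004,0,0,0],[0,0,0.0025,0,0,0],[0,0,0,0,0,0],[0,0,0,0,0,0]]]'
python3 -m jog '[[[0,0,0.001,0,0,0],[0,0,0,0,0,0],[0,0,0,0,0,0]]]'
python3 -m jog '[[[0,0,0,0,0,0],[0,0,0,0,0,0],[0,0,0,0,0,0],[0,0,0,0,0,0]]]' 0.065
python3 -m jog '[[[0,0,-0.04,0,0,0],[0,0,-0.05,0,0,0],[0,0,-0.045,0,0,0],[0,0,0,0,0,0],[0,0,0,0,0,0]]]'
python3 -c "
from h import *
to(0.4883,-.2827,.16,20.9)"
```

```text
clock: 39.3
tool_pos: [0.6298, -0.0051, 0.029]
eef_rot: [0.983, 0.184, 0.0, 0.0]
contact_force: [-2.0, -0.1, 4.6]
opening: 0.357
finger_force: 15.0
clock: 39.67
tool_pos: [0.6298, -0.0051, 0.0289]
eef_rot: [0.983, 0.184, 0.0, 0.0]
contact_force: [-2.9, -0.5, 12.0]
opening: 0.359
finger_force: 15.0
clock: 40.17
tool_pos: [0.6297, -0.005, 0.0271]
eef_rot: [0.983, 0.184, -0.0, 0.0]
contact_force: [0.1, -0.3, 0.4]
opening: 0.736
finger_force: 0.0
clock: 40.8
tool_pos: [0.6291, -0.0051, 0.1617]
eef_rot: [0.983, 0.184, -0.001, -0.0]
contact_force: [0.1, -1.0, -0.5]
opening: 0.739
finger_force: 0.0
t 40.8 pos [ 0.6291 -0.0051  0.1617] phi 21.2 q7 -1.37 | turn [-0.     0.001  0.005] then shift [-0.2306  0.2091  0.0017]
```

```bash
python3 -m jog '[[[-0.03,0.027,0,0,0,0],[-0.04,0.036,0,0,0,0],[-0.04,0.036,0,0,0,0],[-0.04,0.036,0,0,0,0],[-0.036,0.033,0,0,0,0],[-0.026,0.024,0,0,0,0],[-0.013,0.012,0,0,0,0],[-0.0056,0.0051,0,0,0,0],[0,0,0,0,0,0],[0,0,0,0,0,0]]]'
python3 -c "
from h import *
to(0.4883,-.2827,.0295,20.9)"
```

```text
clock: 42.05
tool_pos: [0.4913, -0.2815, 0.1623]
eef_rot: [0.983, 0.185, 0.0, -0.0]
contact_force: [0.1, -0.1, 0.2]
opening: 0.737
finger_force: 0.0
t 42.05 pos [ 0.4913 -0.2815  0.1623] phi 21.3 q7 -0.94 | turn [-0.001 -0.001  0.008] then shift [-0.0032  0.      0.1328]
```

```bash
python3 -m jog '[[[-0.002,0,0.03,0,0,0],[-0.001,0,0.03,0,0,0],[0,0,0.03,0,0,0],[0,0,0.025,0,0,0],[0,0,0.017,0,0,0],[0,0,0,0,0,0],[0,0,0,0,0,0]]]'
python3 -m jog '[[[0,0,0,0,0,0],[0,0,0,0,0,0],[0,0,0,0,0,0],[0,0,0,0,0,0],[0,0,0,0,0,0],[0,0,0,0,0,0]]]' 0.02 15
python3 -m jog '[[[0,0,-0.015,0,0,0],[0,0,-0.03,0,0,0],[0,0,-0.04,0,0,0],[0,0,-0.045,0,0,0],[0,0,0,0,0,0]]]'
python3 -c "
from h import *
to(0.5567,.0518,.16,20.9)"
```

```text
clock: 42.92
tool_pos: [0.4882, -0.2844, 0.0311]
eef_rot: [0.983, 0.184, 0.001, 0.0]
contact_force: [-0.6, 0.4, -0.0]
opening: 0.736
finger_force: 0.0
clock: 43.68
tool_pos: [0.4876, -0.2844, 0.0305]
eef_rot: [0.983, 0.184, 0.0, 0.0]
contact_force: [-0.8, 1.3, 2.7]
opening: 0.359
finger_force: 15.0
clock: 44.3
tool_pos: [0.4897, -0.2856, 0.1643]
eef_rot: [0.983, 0.184, 0.003, 0.002]
contact_force: [-0.0, -0.2, -1.4]
opening: 0.356
finger_force: 15.0
t 44.3 pos [ 0.4897 -0.2856  0.1643] phi 21.2 q7 -0.94 | turn [ 0.006 -0.005  0.004] then shift [ 0.183  -0.2913  0.0043]
```

```bash
python3 -m jog '[[[0.017,-0.027,0,0,0,0],[0.025,-0.04,0,0,0,0],[0.028,-0.045,0,0,0,0],[0.028,-0.045,0,0,0,0],[0.028,-0.045,0,0,0,0],[0.026,-0.041,0,0,0,0],[0.019,-0.03,0,0,0,0],[0.012,-0.018,0,0,0,0],[0,0,0,0,0,0],[0,0,0.03,0,0,0],[0,0,0.04,0,0,0],[0,0,0.02,0,0,0]]]'
python3 -m jog '[[[0,0,0.02,0,0,0],[0,0,0.01,0,0,0],[0,0,0,0,0,0],[0,0,0,0,0,0]]]'
python3 -c "
from h import *
to(0.5567,.0518,.0305,20.9)"
```

```text
clock: 45.8
tool_pos: [0.5512, 0.0505, 0.0683]
eef_rot: [0.983, 0.183, -0.002, 0.001]
contact_force: [-0.0, 0.7, 0.6]
opening: 0.362
finger_force: 15.0
clock: 46.3
tool_pos: [0.5534, 0.0526, 0.0409]
eef_rot: [0.983, 0.184, 0.0, 0.0]
contact_force: [0.4, -0.6, -0.8]
opening: 0.356
finger_force: 15.0
t 46.3 pos [0.5534 0.0526 0.0409] phi 21.2 q7 -1.5 | turn [ 0.001 -0.001  0.005] then shift [0.0028 0.002  0.0104]
```

```bash
python3 -m jog '[[[0.0028,0.002,0.004,0,0,0],[0,0,0.004,0,0,0],[0,0,0.0025,0,0,0],[0,0,0.0005,0,0,0],[0,0,0,0,0,0],[0,0,0,0,0,0]]]'
python3 -m jog '[[[0,0,0,0,0,0],[0,0,0,0,0,0],[0,0,0,0,0,0],[0,0,0,0,0,0]]]' 0.065
python3 -m jog '[[[0,0,-0.04,0,0,0],[0,0,-0.05,0,0,0],[0,0,-0.045,0,0,0],[0,0,0,0,0,0],[0,0,0,0,0,0]]]'
python3 -c "
from h import *
to(0.4156,-.2817,.16,20.9)"
```

```text
clock: 47.05
tool_pos: [0.5564, 0.0524, 0.0303]
eef_rot: [0.983, 0.184, 0.0, 0.0]
contact_force: [-1.2, -0.0, 10.2]
opening: 0.357
finger_force: 15.0
clock: 47.55
tool_pos: [0.5562, 0.0522, 0.0291]
eef_rot: [0.983, 0.184, -0.0, 0.0]
contact_force: [-0.7, 0.2, -0.4]
opening: 0.733
finger_force: 0.0
clock: 48.18
tool_pos: [0.5557, 0.0521, 0.1637]
eef_rot: [0.983, 0.184, -0.001, 0.0]
contact_force: [-0.1, -0.5, 1.4]
opening: 0.743
finger_force: 0.0
t 48.17 pos [0.5557 0.0521 0.1637] phi 21.2 q7 -1.48 | turn [-0.     0.001  0.005] then shift [-0.2499  0.2618  0.0037]
```

```bash
python3 -m jog '[[[-0.025,0.026,0,0,0,0],[-0.038,0.04,0,0,0,0],[-0.042,0.044,0,0,0,0],[-0.042,0.044,0,0,0,0],[-0.04,0.042,0,0,0,0],[-0.032,0.034,0,0,0,0],[-0.021,0.022,0,0,0,0],[-0.0099,0.0098,0,0,0,0],[0,0,0,0,0,0],[0,0,0,0,0,0],[0,0,0,0,0,0]]]'
python3 -c "
from h import *
to(0.4156,-.2817,.030,20.9)"
```

```text
clock: 49.55
tool_pos: [0.4187, -0.2807, 0.1643]
eef_rot: [0.983, 0.185, 0.0, -0.0]
contact_force: [-0.1, 0.5, -0.5]
opening: 0.732
finger_force: 0.0
t 49.55 pos [ 0.4187 -0.2807  0.1643] phi 21.3 q7 -0.93 | turn [-0.001 -0.     0.008] then shift [-0.0033 -0.0002  0.1343]
```

```bash
python3 -m jog '[[[-0.002,0,0.03,0,0,0],[-0.001,0,0.03,0,0,0],[0,0,0.03,0,0,0],[0,0,0.025,0,0,0],[0,0,0.018,0,0,0],[0,0,0,0,0,0],[0,0,0,0,0,0]]]'
python3 -m jog '[[[0,0,0,0,0,0],[0,0,0,0,0,0],[0,0,0,0,0,0],[0,0,0,0,0,0],[0,0,0,0,0,0],[0,0,0,0,0,0]]]' 0.02 15
python3 -m jog '[[[0,0,-0.015,0,0,0],[0,0,-0.03,0,0,0],[0,0,-0.04,0,0,0],[0,0,-0.045,0,0,0],[0,0,0,0,0,0]]]'
python3 -c "
from h import *
to(0.5445,-.0412,.16,20.9)"
```

```text
clock: 50.42
tool_pos: [0.4157, -0.283, 0.0319]
eef_rot: [0.983, 0.184, 0.0, 0.0]
contact_force: [-0.4, -0.9, -0.3]
opening: 0.737
finger_force: 0.0
clock: 51.18
tool_pos: [0.4151, -0.2833, 0.0315]
eef_rot: [0.983, 0.184, 0.0, 0.0]
contact_force: [0.0, 0.8, 4.0]
opening: 0.358
finger_force: 15.0
clock: 51.8
tool_pos: [0.4168, -0.2845, 0.1649]
eef_rot: [0.983, 0.184, 0.003, 0.002]
contact_force: [0.0, -0.6, -1.4]
opening: 0.355
finger_force: 15.0
t 51.8 pos [ 0.4168 -0.2845  0.1649] phi 21.2 q7 -0.93 | turn [ 0.006 -0.005  0.004] then shift [ 0.2061 -0.1818  0.0049]
```

```bash
python3 -m jog '[[[0.02,-0.018,0,0,0,0],[0.03,-0.027,0,0,0,0],[0.035,-0.031,0,0,0,0],[0.035,-0.031,0,0,0,0],[0.032,-0.028,0,0,0,0],[0.026,-0.023,0,0,0,0],[0.018,-0.016,0,0,0,0],[0.0101,-0.0078,0,0,0,0],[0,0,0,0,0,0],[0,0,0.03,0,0,0],[0,0,0.04,0,0,0],[0,0,0.02,0,0,0]]]'
python3 -m jog '[[[0,0,0.02,0,0,0],[0,0,0.01,0,0,0],[0,0,0,0,0,0],[0,0,0,0,0,0]]]'
python3 -c "
from h import *
to(0.5445,-.0412,.0315,20.9)"
```

```text
clock: 53.3
tool_pos: [0.5397, -0.0414, 0.0695]
eef_rot: [0.983, 0.183, -0.002, 0.0]
contact_force: [-0.2, 0.6, -1.4]
opening: 0.36
finger_force: 15.0
clock: 53.8
tool_pos: [0.5419, -0.0397, 0.042]
eef_rot: [0.983, 0.184, 0.0, 0.0]
contact_force: [-0.8, -0.6, -1.1]
opening: 0.362
finger_force: 15.0
t 53.8 pos [ 0.5419 -0.0397  0.042 ] phi 21.2 q7 -1.39 | turn [ 0.001 -0.001  0.005] then shift [0.0019 0.0023 0.0105]
```

```bash
python3 -m jog '[[[0.0019,0.0023,0.004,0,0,0],[0,0,0.004,0,0,0],[0,0,0.0025,0,0,0],[0,0,0.0005,0,0,0],[0,0,0,0,0,0],[0,0,0,0,0,0]]]'
python3 -m jog '[[[0,0,0,0,0,0],[0,0,0,0,0,0],[0,0,0,0,0,0],[0,0,0,0,0,0]]]' 0.065
python3 -m jog '[[[0,0,-0.04,0,0,0],[0,0,-0.05,0,0,0],[0,0,-0.045,0,0,0],[-0.04,0.05,0,0,0,0],[-0.04,0.05,0,0,0,0],[-0.04,0.05,0,0,0,0],[-0.04,0.05,0,0,0,0],[0,0,0,0,0,0],[0,0,0,0,0,0],[0,0,0,0,0,0]]]'
python3 - <<'E'
from h import *
c=snap('top');save(c,'t5.png',(100,190,340,310),3.3);save(snap('scene'),'s5.png',(180,130,430,270),3.2)
hsv=cv2.cvtColor(c["im"],cv2.COLOR_RGB2HSV)
for k,rs in {"red":[(0,8),(172,180)],"yellow":[(18,34)],"blue":[(100,125)],"green":[(55,80)]}.items():
    m=np.zeros(hsv.shape[:2],np.uint8)
    for a,b in rs: m|=cv2.inRange(hsv,(a,130,50),(b,255,255))
    m[:195]=0;m[300:]=0;m[:,:110]=0;m[:,330:]=0
    n,l,st,ce=cv2.connectedComponentsWithStats(m)
    for i in range(1,n):
        if st[i,4]<40: continue
        p=np.argwhere(l==i)[:,::-1]
        f=lambda z:np.round(cv2.minEnclosingCircle(np.array([onz(c,a,z)[:2] for a in p]).astype(np.float32))[0],4)
        print(k,st[i].tolist(),"floor",f(.004),"z.075",f(.075),"z.094",f(.094))
E
```

```text
clock: 54.55
tool_pos: [0.5443, -0.0406, 0.0313]
eef_rot: [0.983, 0.184, 0.0, 0.0]
contact_force: [-1.5, 0.1, 10.6]
opening: 0.358
finger_force: 15.0
clock: 55.05
tool_pos: [0.5441, -0.0408, 0.0302]
eef_rot: [0.983, 0.184, -0.0, 0.0]
contact_force: [0.3, 0.0, 0.1]
opening: 0.736
finger_force: 0.0
clock: 56.3
tool_pos: [0.4701, -0.277, 0.1653]
eef_rot: [0.983, 0.186, 0.0, -0.001]
contact_force: [0.3, -0.7, 0.4]
opening: 0.739
finger_force: 0.0
red [284, 240, 19, 20, 273] floor [ 0.5441 -0.0404] z.075 [ 0.543  -0.0374] z.094 [ 0.5427 -0.0366]
yellow [267, 202, 19, 20, 253] floor [ 0.6303 -0.0042] z.075 [ 0.6236 -0.0035] z.094 [ 0.6218 -0.0034]
blue [244, 236, 18, 19, 93] floor [0.5566 0.0522] z.075 [0.5546 0.0493] z.094 [0.5541 0.0485]
blue [245, 239, 9, 10, 70] floor [0.5607 0.0575] z.075 [0.5585 0.0542] z.094 [0.5579 0.0533]
green [123, 252, 25, 25, 223] floor [0.5223 0.3137] z.075 [0.5225 0.294 ] z.094 [0.5226 0.2888]
```

View pics/t5.png

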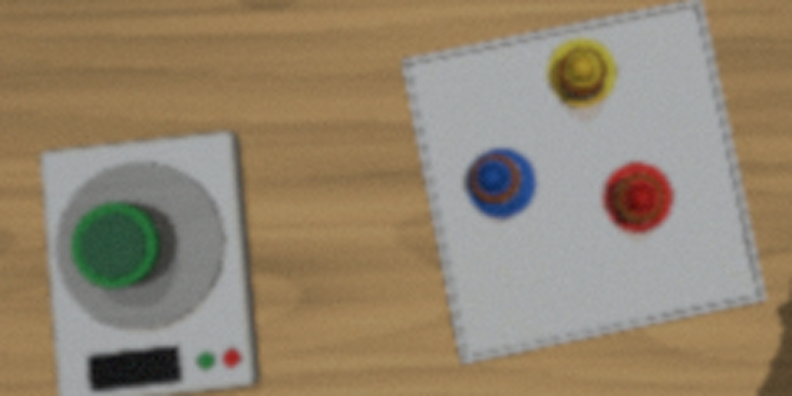

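View pics/s5.png

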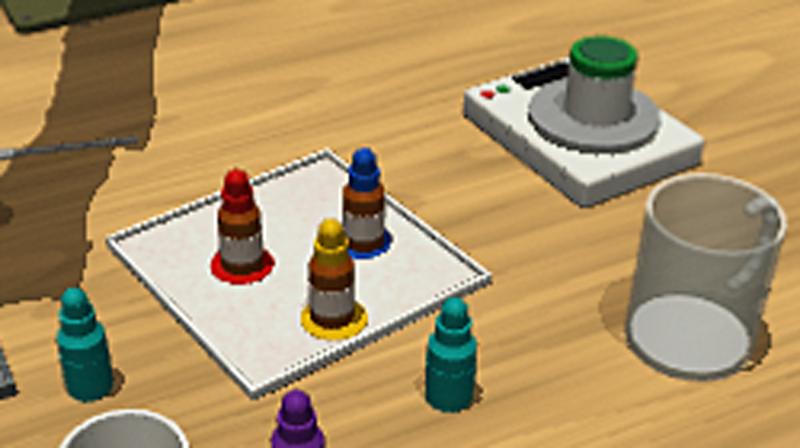

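Both crops show all bottles upright and ringed by their own spots: yellow (582,72), blue (500,183) and red (638,198) in the top crop. The blue bulb reads about 3 mm off, within the 12 mm limit. The tub is centred on the pan, the jug is untouched and the arm is clear. Handing in.

```bash
python3 -c "
from plant import *
print(finish_job())"
```

```text
the job is handed in; nothing more can be done
None
```

I handed the job in at about 56 s: the tub stands on the balance's pan within about 1.5 mm of its centre, and all three bottles stand upright on their own-colour spots (blue measures about 3 mm off centre; red and yellow look centred), but the judge returned no verdict.

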